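# Hang the control cabinet's door on its pins and shut it

## Robot

A 6-joint arm with a two-finger parallel gripper is mounted at the origin on the work surface. World frame = base frame: x ahead of the robot, y to its left, z up, the work surface at z = 0. Lengths are in m, angles in degrees, forces in N, time in s.
With the tool pointing down it reaches from about 0.4 to 0.825 m from the base axis. Payload 7 kg.
Tool frame: the origin (TCP) lies on the centre line of the jaws, within the pads' length; the fingertips stand 8 mm ahead of it and the grasp point (between the pads) lies 11 mm behind it; z points along the fingers, y is the line along which they close (so a half turn about z gives the same grasp; the last joint's range is limited). The gripper opens to 88 mm and grips with 3 to 60 N. Pads are 19 mm wide; open, the fingers measure 130 mm over their backs; the gripper's body (78 mm by 193 mm) begins 47 mm behind the grasp point.
Start: joints at [-49.039, 20.546, 0.682, 0, -70.136, -16.507], TCP at [0.279, -0.614, 0.235] pointing down, gripper open.
Joint ranges: [-176.03, 176.03], [-82.01, 121.73], [-58.28, 71.71], [-173.87, 95.51], [-174.79, -0.11], [-173.66, 173.66]. Speed limits (degrees/s): [136.94, 136.94, 172.46, 180, 180, 180].

## Interface

Orientations are given as [roll, pitch, yaw] about the fixed x, y, z axes, in that order (R = Rz(yaw) Ry(pitch) Rx(roll)).
In Python, from plant import ctrl, vision gives the robot as it stands. The module is installed in compiled form; this text tells all that it offers.
- The arm moves only by the tool move_arm, never from a script. Its argument "moves" is one flat list of numbers, 7 for each row, row after row: the finger opening in cm, from 0 to 8.76, then the shift along the tool's x, y, z in cm, then the turn, a rotation vector about the tool's x, y, z in rad. A call has 1 to 8 rows; each row shifts and turns the commanded pose from where the row before left it, along the tool's axes as they then stand; what a row does not reach is not made up. A row lasts 1/10 s, in which the tool goes at most 50 mm and 8.59 degrees, less where a joint would pass 70% of its speed; a pose out of reach is approached as far as the arm can. A call with a gripper value outside its range is refused whole. The fingers move at their own pace and stop on an object; the grip force is fixed at half the most. Time passes only in rows, so rows that do not move let the fingers close. It gives the time, the measured TCP pose, the force, the opening and the grip force at its end, in the units of the state.
- ctrl.get_obs(): the state, without advancing time (a new reading comes with each control period).
- vision.snapshot(name): name is "scene" or "top" or "wrist"; returns (picture, depth): 384x512x3 uint8, red, green, blue; 384x512 float32, m along the optical axis (not along the pixel's ray), 0 where there is no reading.
- vision.camera_model(name): a dict with "vertical_fov" (degrees; the focal length in pixels is half the picture's height over the tangent of half this angle, whatever the lens; pixels are square), "cx", "cy" (the principal point, pixels), "D" ([k1, k2, p1, p2, k3] as OpenCV has them; the pictures are not rectified), "cam_to_world" (4x4, takes a point from camera to world coordinates). Camera axes: x right, y down, z forward; pixel columns grow to the right and rows downward; lengths in m; the calibration is good to about 2 mm. A picture is of the moment at which its call begins: read the wrist's pose just before it. camera_model takes no time and is no camera call; for the wrist camera it gives the pose at the moment of the call.
- ctrl.close_job(): hands the job in; it is judged then, once.
The state is a dict: "clock": time; "joint_pos": joint angles; "qvel": joint speeds; "tau": joint torques, N m; "tool_pos": TCP position; "orientation": TCP orientation; "force": force on the tool from outside, world axes, zero at the start; "moment": the same for the moment, N m; "opening": finger opening in m; "gripper_force": force on a finger pad.
Only numpy, scipy, OpenCV 4.12 (cv2) and the standard library are available. Lean on these libraries where they do the work, as an engineer would, in place of code of your own. Each camera call takes 0.05 s, during which the arm holds its last target. There are 200 camera calls.

## Task

Take the control cabinet's loose steel door out of the screen rack, lower it gently onto the cabinet's hinge so that both of its knuckles go fully home on the two upright pins, then swing it shut against the frame and let go. The pins are not exactly where they should be, so feel for them, and never press or bang the door hard against the cabinet or its hinge. Leave the two small screens, the ink tub and the squeegee where they are.

Things in the scene. Friction and masses are not known exactly. Their poses are not given: they have to be found in the camera images.
- cabinet: control cabinet: grey-cream steel box, 150 deep (x) x 210 wide (y) x 210 high, fixed, its doorway in the -x face (rubber gasket face at x -79). Origin: centre of its underside, z up. Two steel hinge pins, 7.5 mm thick, blunt, point up one above the other beside the doorway's left (+y) edge, at about x -93.5, y +119: tops at z 67 and 162, shoulders (ring seats 16 mm wide) at z 45 and 140.
- hinge_nominal (a point): nominal place of the hinge line, on the cabinet at x -93.5, y +119, z 162 (the upper pin's top) in the cabinet's frame and axes. The steel strip with both pins is clamped in slotted holes: both pins together really stand up to 3.5 mm fore or aft (x) and up to 4 mm sideways (y) of this, upright, rigid, heights exact. The door clears the gasket by 2 to 9 mm and opens beyond 120 degrees.
- door: loose cream folded-steel door, 0.28 to 0.47 kg, leaf 18 thick (x) x 198 wide (y) x 180 high, tallest thing in the rack. Origin: centre of the leaf's underside, z up. Outer face -x (black lock boss 24 wide, 6 proud at y -80, z 90); two knuckles on its +y edge. Shut, its axes are the cabinet's; open by angle a, its yaw is the cabinet's minus a. Hung, its underside is 18 above the bench.
- door_centre (a point): the middle of the door leaf, half-way up (90 mm above its underside); axes as the door. The top edge, 90 mm higher, is a clean 18 mm thick rim to grip; the centre of mass lies within 6 mm of this point.
- knuckle_lower (a point): bottom centre of the lower knuckle: steel tube 22 wide outside, 9 mm bore right through, 30 long, axis along z, 119 mm along +y from the leaf's middle, its mouth 27 mm above the door's underside; axes as the door. Home, it lies on the lower pin's shoulder, 22 mm below the pin's top; off its pin it stops on the pin's blunt top.
- knuckle_upper (a point): the same for the upper knuckle, mouth 122 mm above the door's underside, straight above the lower one, so both reach the tops of their pins at the same moment and seat together. Bring the door in from the side with its underside 40 to 60 mm above the bench: the lower knuckle then passes under the upper hinge barrel (its underside at z 120 on the cabinet) and both knuckles are over the pins.
- rack: wooden screen rack, fixed, 188 (x) x 220 (y) mm, origin centre of its underside. Base board 16 thick, three slots along y, 24 wide between blocks 150 long and 40 high, at x -52, 0 and +52. The door stands upright on its bottom edge in one slot (its underside 16 above the bench), door axes as the rack's, with a small screen in each of the others.
- screen_a: bystander: small print screen, aluminium frame 18 thick (x) x 160 wide (y) x 105 high, standing in a rack slot; origin centre of its underside
- screen_b: bystander: small print screen, wooden frame 18 thick (x) x 160 wide (y) x 105 high, standing in a rack slot; origin centre of its underside
- ink_tub: bystander: closed ink tub with lid, 72 across, 80 high, on the bench; origin centre of its underside
- squeegee: bystander: squeegee lying flat on the bench, wooden grip 160 long (y), 30 high, with a rubber blade; origin under its middle
Mind the look-alikes: they are no part of the job. What is shaped like the door but red is not meant.

How it is judged (in metres and radians):
On the way:
1. the door hangs upright with both knuckles fully home on the two pins (horizontal distance between each of knuckle_lower, knuckle_upper and hinge_nominal below 0.008 m and z of knuckle_lower in the frame of cabinet between 0.041 and 0.049 m and z of knuckle_upper in the frame of cabinet between 0.136 and 0.144 m and angle between door's own z axis and vertical below 0.04 rad), for 0.2 s.
At the end, for the whole second after the job is handed in: the door hangs upright (within 2.3 degrees) with both knuckle mouths within 4 mm of the height of their shoulders and within 8 mm of the nominal hinge line, and is shut to within 4.5 degrees of the cabinet's front, released and at rest (all of step 1 and angle between the y axis of door and the y axis of cabinet, either way round below 0.08 rad and y of door_centre in the frame of cabinet below 0.03 m and linear speed of door below 0.01 m/s and angular speed of door below 0.05 rad/s); the robot touches nothing.
It fails at once if the door is pressed or banged against the cabinet or its hinge with more than 45 N (contact force between door and cabinet above 45 N).
It fails at once if the aluminium screen is shifted by more than 20 mm (distance of screen_a from where it was at the start of the episode above 0.02 m).
It fails at once if the wooden screen is shifted by more than 20 mm (distance of screen_b from where it was at the start of the episode above 0.02 m).
It fails at once if the ink tub is shifted by more than 20 mm (distance of ink_tub from where it was at the start of the episode above 0.02 m).
It fails at once if the squeegee is shifted by more than 20 mm (distance of squeegee from where it was at the start of the episode above 0.02 m).
It also fails if it takes over 72 s, if anything falls off the work surface, if the arm or the gripper's body presses on something with over 40 N, if the wrist force passes 120 N, or if a joint passes its speed limit or range.

## Working session

There is one attempt and no reset: what is moved stays moved. The work goes in short steps, Python scripts to look and compute and a tool call to move; the robot and the scene stay as the last step left them, time stands still between calls to the robot, and variables do not carry over. Pictures are saved under pics/ and viewed, at most 10 in all, crops included, and the job is handed in when it is done.

Besides the shell and the picture viewer there is one more tool, called after "Request:" in YAML: its name, and indented under it one key for each argument. move_arm: Moves the arm, as the interface text tells. Its arguments: {"type":"object","properties":{"moves":{"type":"array"}},"required":["moves"]}

```bash
mkdir -p pics; cat > h.py <<'E'
import numpy as np, cv2
from plant import ctrl, vision
def K(m):
    f=192/np.tan(np.radians(m["vertical_fov"])/2)
    return np.array([[f,0,m["cx"]],[0,f,m["cy"]],[0,0,1.]])
def pts(name,depth):
    m=vision.camera_model(name);k=K(m)
    v,u=np.mgrid[:384,:512]
    n=cv2.undistortPoints(np.stack([u,v],-1).reshape(-1,1,2).astype(np.float64),k,np.array(m["D"],float)).reshape(384,512,2)
    P=np.concatenate([n,np.ones((384,512,1))],-1)*depth[...,None]
    T=np.array(m["cam_to_world"]);W=P@T[:3,:3].T+T[:3,3]
    W[depth<=0]=np.nan
    return W
def snap(name):
    p,d=vision.snapshot(name);return p,d,pts(name,d)
def save(fn,p,s=1):
    cv2.imwrite("pics/"+fn,cv2.cvtColor(cv2.resize(p,None,fx=s,fy=s,interpolation=cv2.INTER_CUBIC),cv2.COLOR_RGB2BGR))
E
python3 - <<'E'
from h import *
for n in("scene","top"):
    p,d,W=snap(n);np.savez(n+".npz",p=p,d=d,W=W);save(n+".png",p,1.5)
    m=vision.camera_model(n);print(n,np.round(m["cam_to_world"],3).tolist(),m["D"],m["vertical_fov"])
print(ctrl.get_obs())
E
```

```text
scene [[0.408, 0.605, -0.684, 1.253], [0.913, -0.277, 0.299, -0.297], [-0.008, -0.747, -0.665, 0.874], [0.0, 0.0, 0.0, 1.0]] [-0.05922175  0.          0.          0.          0.        ] 56.33669288273844
top [[0.02, -0.984, 0.174, 0.206], [-1.0, -0.023, -0.016, 0.032], [0.019, -0.174, -0.985, 1.554], [0.0, 0.0, 0.0, 1.0]] [-0.08944129  0.          0.          0.          0.        ] 45.98244001843154
{'clock': 0.1, 'joint_pos': array([-4.90404143e+01,  2.05846626e+01,  6.38162455e-01, -1.84089308e-02,
       -7.01344022e+01, -1.65059261e+01]), 'qvel': array([ 0.05532497, -0.15324057,  0.27827594, -0.02814701, -0.0664785 ,
       -0.07641894]), 'tau': array([-8.96872316e-04, -5.84164560e+01,  2.93754548e+01,  7.01555416e+00,
        1.01893200e-02, -3.00874956e-05]), 'tool_pos': array([ 0.27921275, -0.61407411,  0.23373783]), 'orientation': array([ 1.79917514e+02, -6.39427720e-03, -1.55552604e+02]), 'force': array([ 0.58156736, -0.33122381, -1.02892872]), 'moment': array([-0.03003243, -0.06280466,  0.00356078]), 'gripper_force': 0.0, 'opening': 0.08751976923954378}
```

View pics/scene.png

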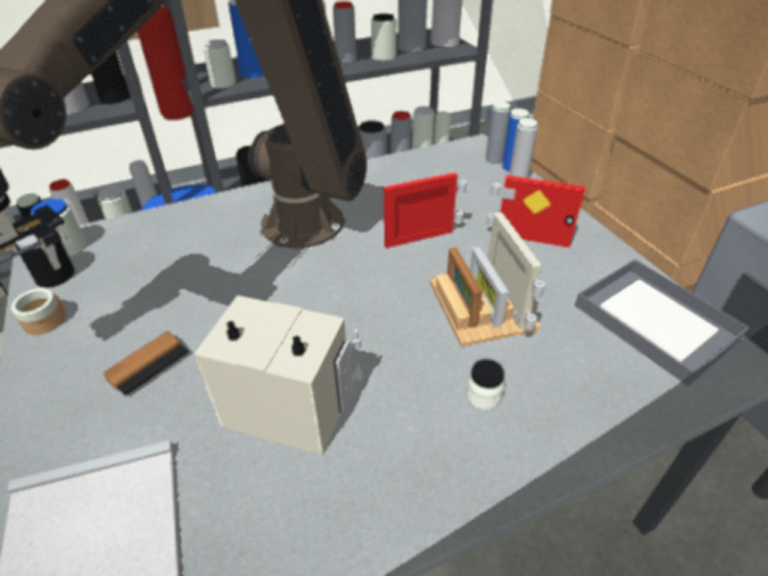

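View pics/top.png

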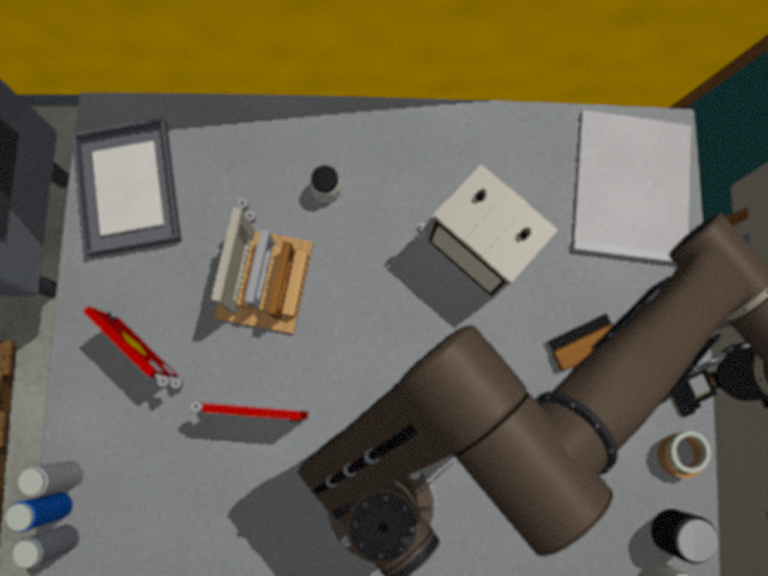

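The door is the cream panel in the rack's left slot (top view px (232,256), scene px (512,260)). The two red panels, at top (130,345) and (250,411), are the look-alikes. The cabinet's hinge is at top px (422,228).

```bash
python3 - <<'E'
from h import *
t=np.load("top.npz");p,W=t["p"],t["W"];s=np.load("scene.npz")
def rect(mask,W,l):
    q=W[mask][:,:2].astype(np.float32)
    r=cv2.minAreaRect(q);b=cv2.boxPoints(r)
    print(l,len(q),"c",np.round(r[0],4),"size",np.round(r[1],4),"ang",round(r[2],2),"z",np.round(np.nanmedian(W[mask][:,2]),4));return r
for n,t in(("top",t),("scene",s)):
    p,W=t["p"],t["W"]
    v,u=np.mgrid[:384,:512]
    box=(lambda a,b,c,d:(u>=a)&(u<c)&(v>=b)&(v<d))
    z=W[...,2]
    hsv=cv2.cvtColor(p,cv2.COLOR_RGB2HSV)
    x,y=W[...,0],W[...,1]
    red=(hsv[...,1]>150)
    if n=="top":
        B=box(275,95,385,205);D=box(130,125,175,210)
    else:
        B=box(125,190,245,310);D=box(320,135,370,215)
    rect(B&(z>0.2)&(z<0.22),W,n+" cabtop")
    m=D&(z>0.186)&(z<0.206)&~red
    r=rect(m,W,n+" rim")
    q=W[m][:,:2];c=q.mean(0);a=np.linalg.svd(q-c,full_matrices=False)[2][0];a*=np.sign(a[0]);pr=(q-c)@a
    print("axis deg",np.degrees(np.arctan2(a[1],a[0])),"ends",c+a*pr.min(),c+a*pr.max(),"perp spread",np.ptp((q-c)@[-a[1],a[0]]))
t=np.load("top.npz");save("crop.png",t["p"][100:230,120:400],2.8)
E
```

```text
top cabtop 3066 c [ 0.5978 -0.2207] size [0.212  0.1573] ang 48.67 z 0.2118
top rim 360 c [0.5221 0.3315] size [0.0174 0.1976] ang 80.24 z 0.1966
axis deg -9.49849899050312 ends [0.4245206  0.34685268] [0.61938432 0.31424892] perp spread 0.01738126127590374
scene cabtop 3623 c [ 0.5987 -0.2216] size [0.2123 0.154 ] ang 49.36 z 0.2092
scene rim 282 c [0.523  0.3333] size [0.021  0.1987] ang 80.28 z 0.1948
axis deg -9.564553752022157 ends [0.42449512 0.34703299] [0.62044031 0.31401602] perp spread 0.02139387618328118
```

View pics/crop.png

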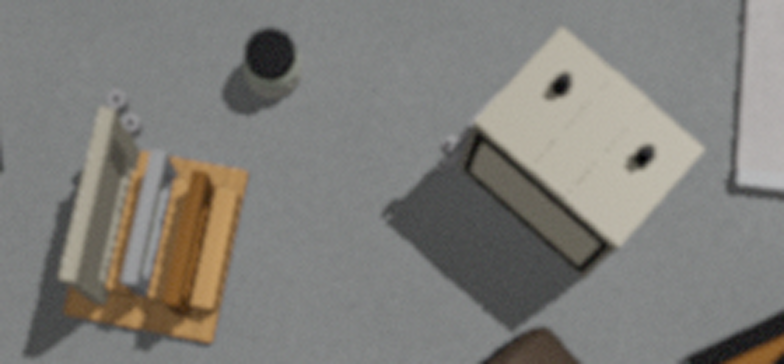

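The crop confirms it: the cream panel with two ring knuckles at its far end (crop px (116,98) and (130,122)) stands in the left slot, and it is neither red nor a screen. The cabinet's doorway faces lower-left, with the hinge pins at crop px (450,143).

```bash
cat >> h.py <<'E'
from scipy.spatial.transform import Rotation as Rn
def Rot(o=None):
    o=ctrl.get_obs() if o is None else o
    return Rn.from_euler("xyz",o["orientation"],degrees=True)
def to(p,yaw=None):
    o=ctrl.get_obs();R=Rot(o)
    d=R.inv().apply(np.array(p)-o["tool_pos"])*100
    print("pos",np.round(o["tool_pos"],4),"rpy",np.round(o["orientation"],2),"F",np.round(o["force"],2),"M",np.round(o["moment"],3),"t",round(o["clock"],2))
    print("tool shift cm",np.round(d,3))
    if yaw is not None: print("rotvec rad",np.round((R.inv()*Rn.from_euler("xyz",[180,0,yaw],degrees=True)).as_rotvec(),4))
E
python3 - <<'E'
from h import *
m=vision.camera_model("wrist");o=ctrl.get_obs()
T=np.array(m["cam_to_world"]);R=Rot(o).as_matrix()
print("cam in tool",np.round(R.T@(T[:3,3]-o["tool_pos"]),4),"axes in tool (cols x,y,z)\n",np.round(R.T@T[:3,:3],3),m["vertical_fov"],m["D"])
t=np.load("top.npz");W=t["W"]; s=np.load("scene.npz")
# refine cabinet
for n,t in(("top",t),("scene",s)):
    W=t["W"];z=W[...,2];x,y=W[...,0]-.598,W[...,1]+.221
    a=np.radians(49);cy=x*np.cos(a)+y*np.sin(a);cx=x*np.sin(a)-y*np.cos(a)
    k=(abs(cx)<.07)&(abs(cy)<.1)&(z>.222);print(n,"knob z",z[k].max(),"cx",cx[k].min(),cx[k].max(),"cy",sorted(np.round(cy[k],3))[::max(1,k.sum()//8)])
    h=(cx<-.083)&(cx>-.115)&(cy>.1)&(cy<.14)&(z>.04);print("hinge pts",np.round(np.c_[cx[h],cy[h],z[h]][::max(1,h.sum()//12)],4).tolist())
E
```

```text
cam in tool [ 0.081   0.0002 -0.1507] axes in tool (cols x,y,z)
 [[ 0.001 -0.954 -0.299]
 [ 1.     0.001  0.   ]
 [-0.    -0.299  0.954]] 60.189977565286235 [-0.00311671  0.          0.          0.          0.        ]
top knob z 0.24767180895465524 cx 0.01036378161145455 0.06211354088527317 cy [np.float64(-0.069), np.float64(-0.064), np.float64(-0.06), np.float64(-0.056), np.float64(-0.051), np.float64(0.054), np.float64(0.057), np.float64(0.062), np.float64(0.066)]
hinge pts [[-0.0906, 0.1247, 0.138], [-0.0977, 0.1201, 0.1556], [-0.0861, 0.1121, 0.1445], [-0.093, 0.1146, 0.1445], [-0.102, 0.1196, 0.1443], [-0.0911, 0.1111, 0.1361], [-0.1018, 0.1152, 0.1425], [-0.1002, 0.1151, 0.1261], [-0.0941, 0.1262, 0.0429], [-0.0852, 0.1158, 0.0445], [-0.0912, 0.1155, 0.0488], [-0.0981, 0.1184, 0.0472], [-0.1034, 0.1185, 0.0483], [-0.1025, 0.1142, 0.0434]]
scene knob z 0.24357348937867385 cx 0.010978457126871531 0.0306715530641266 cy [np.float64(-0.07), np.float64(-0.061), np.float64(-0.057), np.float64(-0.054), np.float64(0.055), np.float64(0.059), np.float64(0.063), np.float64(0.066), np.float64(0.068)]
hinge pts [[-0.0951, 0.1155, 0.1617], [-0.0947, 0.1182, 0.1549], [-0.0953, 0.1206, 0.1469], [-0.1004, 0.1244, 0.1389], [-0.0875, 0.1112, 0.1399], [-0.0836, 0.1126, 0.1403], [-0.0882, 0.1165, 0.1327], [-0.0899, 0.1216, 0.1283], [-0.0944, 0.1257, 0.1207], [-0.0932, 0.1178, 0.0674], [-0.0944, 0.1199, 0.0531], [-0.093, 0.1137, 0.0433], [-0.0886, 0.1185, 0.0456], [-0.089, 0.1181, 0.0403]]
```

Request:
move_arm:
  moves: [8.7,0,0,-3.5,0,0,0.148,8.7,0,0,-3.5,0,0,0.148,8.7,0,0,-3.5,0,0,0.148,8.7,0,0,-3.5,0,0,0.148]

```text
clock: 0.5
tool_pos: [0.2792, -0.6141, 0.3755]
orientation: [180.0, -0.0, 170.2]
force: [0.7, -0.9, 0.8]
opening: 0.0869
gripper_force: 0.0
```

Request:
move_arm:
  moves: [8.7,0,0,0,0,0,-0.149,8.7,0,0,0,0,0,-0.149,8.7,0,0,0,0,0,-0.149,8.7,0,0,0,0,0,-0.149,8.7,0,0,0,0,0,-0.149,8.7,0,0,0,0,0,-0.149,8.7,0,0,0,0,0,-0.149,8.7,0,0,0,0,0,-0.149]

```text
clock: 1.3
tool_pos: [0.2794, -0.6143, 0.374]
orientation: [179.9, 0.0, -120.8]
force: [-0.1, -0.8, -0.8]
opening: 0.0865
gripper_force: 0.0
```

Request:
move_arm:
  moves: [8.7,0,0,0,0,0,-0.149,8.7,0,0,0,0,0,-0.149,8.7,0,0,0,0,0,-0.149,8.7,0,0,0,0,0,-0.149,8.7,0,0,0,0,0,-0.149,8.7,0,0,0,0,0,-0.149,8.7,0,0,0,0,0,-0.149,8.7,0,0,0,0,0,-0.149]

```text
clock: 2.1
tool_pos: [0.2794, -0.6143, 0.374]
orientation: [-180.0, 0.1, -52.5]
force: [0.0, -0.2, 0.7]
opening: 0.0869
gripper_force: 0.0
```

Request:
move_arm:
  moves: [8.7,0,0,0,0,0,-0.149,8.7,0,0,0,0,0,-0.149,8.7,0,0,0,0,0,-0.149,8.7,0,0,0,0,0,-0.149,8.7,0,0,0,0,0,-0.149]

```text
clock: 2.6
tool_pos: [0.2794, -0.6143, 0.3739]
orientation: [-179.9, 0.0, -9.8]
force: [-0.6, -0.2, 0.2]
opening: 0.0871
gripper_force: 0.0
```

```bash
python3 -c "
from h import *
to([.56,-.08,.375],-9.5)"
```

```text
pos [ 0.2794 -0.6143  0.3739] rpy [-1.7995e+02  4.0000e-02 -9.8300e+00] F [-0.57 -0.2   0.17] M [-0.1    0.078 -0.005] t 2.6
tool shift cm [ 18.526 -57.433  -0.069]
rotvec rad [-0.0009  0.0007 -0.0058]
```

Request:
move_arm:
  moves: [8.7,1.43,-4.42,0,0,0,0,8.7,1.43,-4.42,0,0,0,0,8.7,1.43,-4.42,0,0,0,0,8.7,1.43,-4.42,0,0,0,0,8.7,1.43,-4.42,0,0,0,0,8.7,1.43,-4.42,0,0,0,0,8.7,1.43,-4.42,0,0,0,0,8.7,1.43,-4.42,0,0,0,0]

```text
clock: 3.4
tool_pos: [0.4548, -0.2848, 0.3744]
orientation: [-180.0, 0.0, -10.2]
force: [1.1, -0.1, 0.6]
opening: 0.0874
gripper_force: 0.0
```

Request:
move_arm:
  moves: [8.7,1.43,-4.42,0,0,0,0,8.7,1.43,-4.42,0,0,0,0,8.7,1.43,-4.42,0,0,0,0,8.7,1.43,-4.42,0,0,0,0,8.7,1.43,-4.42,0,0,0,0,8.7,0,0,0,0,0,0,8.7,0,0,0,0,0,0]

```text
clock: 4.1
tool_pos: [0.5641, -0.0807, 0.3738]
orientation: [180.0, 0.1, -10.1]
force: [0.4, -1.3, 0.3]
opening: 0.0868
gripper_force: 0.0
```

```bash
python3 - <<'E'
from h import *
to([.5325,.331,.30],-9.5)
p,d,W=snap("wrist");np.savez("w1.npz",p=p,d=d,W=W);save("w1.png",p,1.5)
m=vision.camera_model("wrist");T=np.array(m["cam_to_world"]);q=np.linalg.inv(T)@[.6055,-.07,.162,1];print((K(m)@q[:3]/q[2])[:2]*1.5)
E
```

```text
pos [ 0.5641 -0.0807  0.3738] rpy [ 1.7997e+02  9.0000e-02 -1.0060e+01] F [ 0.37 -1.3   0.3 ] M [-0.117  0.177 -0.037] t 4.1
tool shift cm [-10.294 -39.983   7.374]
rotvec rad [ 0.0005  0.0016 -0.0098]
[350.85373456 196.58745524]
```

View pics/w1.png

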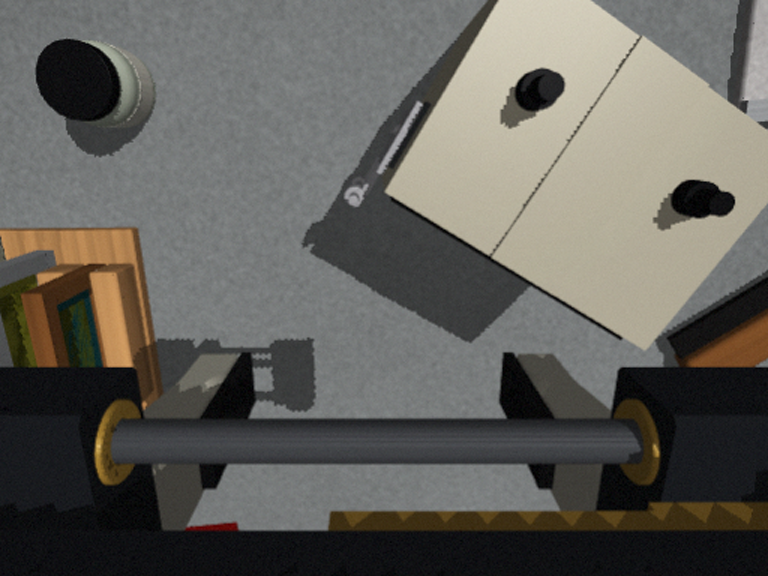

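The wrist view shows the upper pin on its ring seat at px (354,191) (1.5× scale), with the cabinet top at right and the rack at left.

```bash
python3 - <<'E'
from h import *
t=np.load("w1.npz");W=t["W"];p=t["p"]
v,u=np.mgrid[:384,:512];B=(u>220)&(u<255)&(v>112)&(v<145);z=W[...,2]
for lo,hi in((.155,.168),(.134,.146),(.115,.131)):
    m=B&(z>lo)&(z<hi);q=W[m]
    print(lo,m.sum(),"mean",np.round(q.mean(0),4),"minEncl",cv2.minEnclosingCircle(q[:,:2].astype(np.float32)),"px",u[m].mean(),v[m].mean())
q=W[(z>.2)&(z<.22)];r=cv2.minAreaRect(q[:,:2].astype(np.float32));print(r)
g=cv2.cvtColor(p,cv2.COLOR_RGB2GRAY)[114:142,222:252]
for a in g:print(' '.join('%3d'%x for x in a))
print()
for a in z[114:142,222:252]:print(' '.join('%3d'%(x*1000) for x in a))
E
```

```text
0.155 49 mean [ 0.6069 -0.0763  0.1627] minEncl ((0.6111055612564087, -0.08151736110448837), 0.01632566750049591) px 239.40816326530611 128.77551020408163
0.134 199 mean [ 0.6074 -0.0779  0.1405] minEncl ((0.6083824634552002, -0.07878689467906952), 0.017192542552947998) px 241.31155778894473 125.96482412060301
0.115 10 mean [ 0.6102 -0.0752  0.1257] minEncl ((0.6118870973587036, -0.07541383802890778), 0.009639600291848183) px 239.0 122.7
((0.5979629755020142, -0.22283563017845154), (0.21142610907554626, 0.15082508325576782), 48.88361740112305)
126 128 130 128 131 126 122 122 119 123 128 125 127 100  62  64  62  63  64  57  61  63  60  70  70  75  74  76  88 131
125 125 125 130 130 127 128 122 121 126 128 124 109  86  61  63  63  57  62  61  59  59  66  68  75  73  81  79  78  98
123 123 126 125 126 121 123 117 123 128 122  92  63  61  61  58  58  63  60  58  58  62  68  74  74  76  76  80  80  78
124 124 122 124 122 126 120 121 121 116  94  62  58  63  62  61  62  66  66  58  63  66  71  74  76  78  80  80  82  78
125 126 126 123 124 125 123 122 122  98  60  60  60  60  67  73  79  8
[... 2391 characters left out ...]
68  63  62  59  61  65  65  64  61  61  64  66  62  64  65
 60  58  59  59  58  61  64  64  62  61  60  61  61  62  63  65  64  62  67  65  63  62  59  62  62  62  63  64  66  65
 59  62  58  57  61  60  62  64  63  65  59  62  61  61  64  61  64  63  62  65  65  63  62  60  60  59  63  66  66  63
 62  58  61  59  63  65  66  63  60  62  62  63  60  65  64  63  60  62  64  65  68  66  63  58  59  60  66  64  60  58

  1   2   0   0   1   1   0   0   0   1   0   0   1   2   0   0   0   0   2   0   1   2   0   0  38  45 133 141 137 162Traceback (most recent call last):
  File "<stdin>", line 11, in <module>
  File "<stdin>", line 11, in <genexpr>
ValueError: cannot convert float NaN to integer
```

Request:
move_arm:
  moves: [8.7,-1.29,-5.0,0,0,0,0,8.7,-1.29,-5.0,0,0,0,0,8.7,-1.29,-5.0,0,0,0,0,8.7,-1.29,-5.0,0,0,0,0,8.7,-1.29,-5.0,1.5,0,0,0,8.7,-1.29,-5.0,1.5,0,0,0,8.7,-1.29,-5.0,2,0,0,-0.005,8.7,-1.26,-5.0,2.4,0,0,-0.005]

```text
clock: 4.95
tool_pos: [0.5352, 0.3056, 0.3079]
orientation: [-179.9, -0.1, -9.7]
force: [0.8, -0.1, -0.1]
opening: 0.087
gripper_force: 0.0
```

```bash
python3 - <<'E'
from h import *
to([.5325,.331,.174],-9.5)
p,d,W=snap("wrist");np.savez("w2.npz",p=p,d=d,W=W);save("w2.png",p,1.5)
z=W[...,2];hsv=cv2.cvtColor(p,cv2.COLOR_RGB2HSV)
m=(z>.187)&(z<.204)&(abs(W[...,0]-.5225)<.13)&(abs(W[...,1]-.3325)<.06)&(hsv[...,1]<120)
q=W[m][:,:2].astype(np.float32);print(m.sum(),cv2.minAreaRect(q),W[m][:,2].mean())
E
```

```text
pos [0.5352 0.3056 0.3079] rpy [-1.7992e+02 -7.0000e-02 -9.6900e+00] F [ 0.77 -0.15 -0.14] M [-0.172  0.012 -0.009] t 4.95
tool shift cm [-0.712 -2.436 13.396]
rotvec rad [-0.0014 -0.0013 -0.0033]
4163 ((0.5190372467041016, 0.33575746417045593), (0.018199361860752106, 0.19790136814117432), 80.71051025390625) 0.19097700039366197
```

View pics/w2.png

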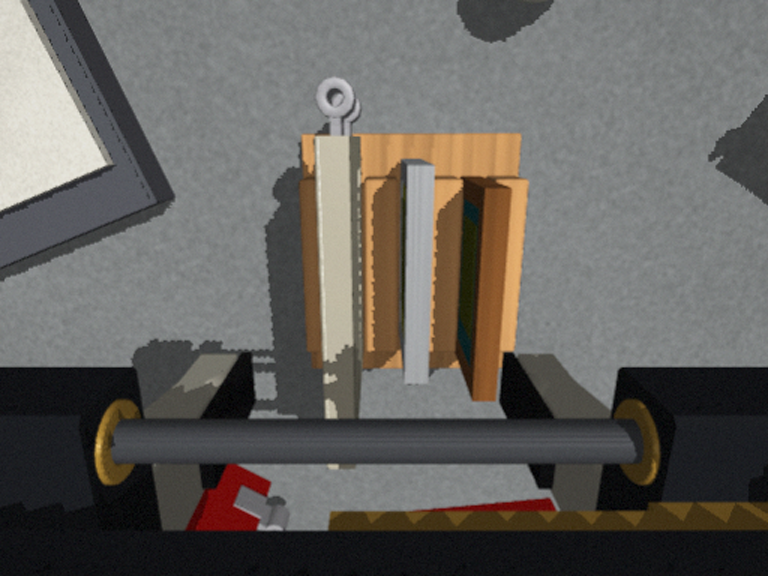

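Wrist view: the door's rim lies along px column 338, with the knuckle ring and its bore at (335,97). The screens are at columns 418 and 485.

```bash
cat >> h.py <<'E'
def ray(m,u,v,z):
    k=K(m);n=cv2.undistortPoints(np.array([[[u,v]]],float),k,np.array(m["D"],float))[0,0]
    T=np.array(m["cam_to_world"]);d=T[:3,:3]@[n[0],n[1],1];return T[:3,3]+d*(z-T[2,3])/d[2]
def proj(m,P):
    T=np.linalg.inv(np.array(m["cam_to_world"]))
    return cv2.projectPoints((np.atleast_2d(P)@T[:3,:3].T+T[:3,3]),np.zeros(3),np.zeros(3),K(m),np.array(m["D"],float))[0][:,0]
E
python3 - <<'E'
from h import *
m=vision.camera_model("wrist")
o=ctrl.get_obs();Tt=np.eye(4);Tt[:3,:3]=Rot(o).as_matrix();Tt[:3,3]=o["tool_pos"]
C=np.linalg.inv(Tt)@np.array(m["cam_to_world"]);np.save("cam_in_tool.npy",C)
# w1 pose
T1=np.eye(4);T1[:3,:3]=Rn.from_euler("xyz",[179.97,.09,-10.06],degrees=True).as_matrix();T1[:3,3]=[.5641,-.0807,.3738]
m1=dict(m);m1["cam_to_world"]=T1@C
pin=ray(m1,235.6,133.7,.162);print("pin",pin, proj(m1,[[pin[0],pin[1],z] for z in(.162,.14)]), "r px",proj(m1,[pin+[.00375,0,0],pin-[.00375,0,0],pin+[0,.00375,0],pin-[0,.00375,0]]))
cab=np.array([.598,-.2225]);a=np.radians(49);Y=np.array([np.cos(a),np.sin(a)]);X=np.array([np.sin(a),-np.cos(a)])
d=pin[:2]-cab;print("pin in cab",d@X,d@Y)
t=np.load("w2.npz");W=t["W"];p=t["p"];z=W[...,2]
g=cv2.cvtColor(p,cv2.COLOR_RGB2GRAY)[46:88,204:246]
for a in g[::1]:print(' '.join('%3d'%x for x in a))
k=(z>.160)&(z<.174)&(W[...,0]>.62);k[:40]=0;k[90:]=0;print(k.sum(),W[k].mean(0))
for c in(.168,):print("ring top guess",ray(m,223.3,64.7,c))
E
```

```text
pin [ 0.60257207 -0.07039068  0.162     ] [[235.6        133.7       ]
 [236.44504121 131.29129943]] r px [[234.95077953 130.25524777]
 [236.24525619 137.1237028 ]
 [232.20488745 134.30490134]
 [238.99878557 133.09448703]]
pin in cab -0.0963421109434776 0.11779791242796227
132 134 130 133 131 131 131 128 128 129 131 130 127 126 126 128 131 129 130 130 131 130 126 127 129 133 133 132 130 127 124 122 124 124 128 128 126 131 136 135 139 129
131 130 132 132 135 131 130 127 125 124 131 129 128 130 125 129 125 127 132 130 133 130 129 123 129 130 131 127 127 127 123 126 121 124 124 124 129 128 136 136 139 136
129 128 129 128 134 131 133 127 127 127 130 127 125 127 129 126 125 128 128 132 128 128 126 124 126 123 126 128 128 128 122 127 129 126 125 123 129 131 137 140 135 136
125 129 131 131 131 133 129 129 129 127 127 127 129 130 133 125 125 127 131 131 129 131 127 124 125 129 126 128 127 124 122 124 129 127 127 128 129 136 140 138 135 134
129 130 132 134 133 131 132 132 126 130 128 130 130 127 130 127 126 130 136 139 129 130 127 128 125 129 130 131 128 130 128 131 135 131 134 130 129 134 13
[... 5618 characters left out ...]
 92 145 172 172 171 170 172 161 126  96 136 169 169 156 121 108 129 132 137 135 136 135 132 139 137 134 130
126 124 126 127 129 129 132 133 132 130 110  64  67  65  65  91 145 171 172 172 172 171 163 125  91 130 166 168 161 125 107 129 131 136 138 139 134 136 141 138 139 135
130 128 130 132 132 133 133 128 121 114 100  69  68  61  64  89 143 170 169 172 170 171 165 125  85 129 173 172 162 127 104 131 131 131 134 136 132 137 139 142 139 137
129 131 131 135 137 132 134 108  71  62  66  65  67  64  62  89 144 169 170 169 168 169 162 123  86 130 172 173 163 127 109 131 132 137 137 141 137 135 135 138 140 139
539 [0.63518933 0.31657468 0.16222603]
ring top guess [0.63633169 0.31572899 0.168     ]
```

Request:
move_arm:
  moves: [8.7,-0.3,-1.2,0,0,0,0,8.7,-0.3,-1.2,0,0,0,0,8.7,0,0,3,0,0,0,8.7,0,0,3,0,0,0,8.7,0,0,3,0,0,0,8.7,0,0,2.5,0,0,0,8.7,0,0,1.9,0,0,0,8.7,0,0,0,0,0,0]

```text
clock: 5.8
tool_pos: [0.5329, 0.328, 0.1719]
orientation: [179.9, 0.1, -9.7]
force: [-1.0, -0.8, 0.2]
opening: 0.0873
gripper_force: 0.0
```

Request:
move_arm:
  moves: [8.7,0,-0.4,0,0,0,0.003,5,0,0,0,0,0,0,2.5,0,0,0,0,0,0,0.5,0,0,0,0,0,0,0.5,0,0,0,0,0,0,0.5,0,0,0,0,0,0,0.5,0,0,0,0,0,0,0.5,0,0,0,0,0,0]

```text
clock: 6.6
tool_pos: [0.5338, 0.3337, 0.1735]
orientation: [180.0, 0.0, -9.8]
force: [0.4, -0.9, 0.5]
opening: 0.0363
gripper_force: 0.0
```

Request:
move_arm:
  moves: [0.5,0,0,0,0,0,0,0.5,0,0,0,0,0,0,0.5,0,0,0,0,0,0,0.5,0,0,0,0,0,0,0.5,0,0,0,0,0,0,0.5,0,0,0,0,0,0]

```text
clock: 7.2
tool_pos: [0.5337, 0.3335, 0.1734]
orientation: [180.0, 0.0, -9.8]
force: [0.1, -1.2, 0.3]
opening: 0.0177
gripper_force: 29.9
```

```bash
python3 -c "
from h import *
to([.5,.33,.33],-9.5);print(ctrl.get_obs()['opening'],ctrl.get_obs()['gripper_force'])"
```

```text
pos [0.5337 0.3335 0.1734] rpy [ 1.7997e+02  1.0000e-02 -9.7800e+00] F [ 0.12 -1.19  0.33] M [-0.759  0.168  0.132] t 7.2
tool shift cm [ -3.268   0.927 -15.656]
rotvec rad [ 0.0005  0.0002 -0.005 ]
0.017739549200137934 29.92725133895874
```

Request:
move_arm:
  moves: [0.5,0,0,-0.5,0,0,0,0.5,0,0,-2,0,0,0,0.5,0,0,-3,0,0,0,0.5,0,0,-3,0,0,0,0.5,0,0,-3,0,0,0,0.5,0,0,-3,0,0,0,0.5,0,0,-2,0,0,0,0.5,0,0,0,0,0,0]

```text
clock: 8.0
tool_pos: [0.5348, 0.3346, 0.342]
orientation: [-179.7, -0.2, -9.8]
force: [0.4, 0.8, -2.2]
opening: 0.0176
gripper_force: 30.0
```

```bash
python3 - <<'E'
from h import *
to([.5,.0,.33],-9.5)
p,d,W=snap("wrist");np.savez("w3.npz",p=p,d=d,W=W);save("w3.png",p,1.5)
p,d,W=snap("scene");np.savez("s3.npz",p=p,d=d,W=W)
E
```

```text
pos [0.5348 0.3346 0.342 ] rpy [-179.72   -0.2    -9.78] F [ 0.43  0.82 -2.2 ] M [-0.029  0.128  0.042] t 8.0
tool shift cm [ 2.254 33.573  1.048]
rotvec rad [-0.0048 -0.0035 -0.0048]
```

View pics/w3.png

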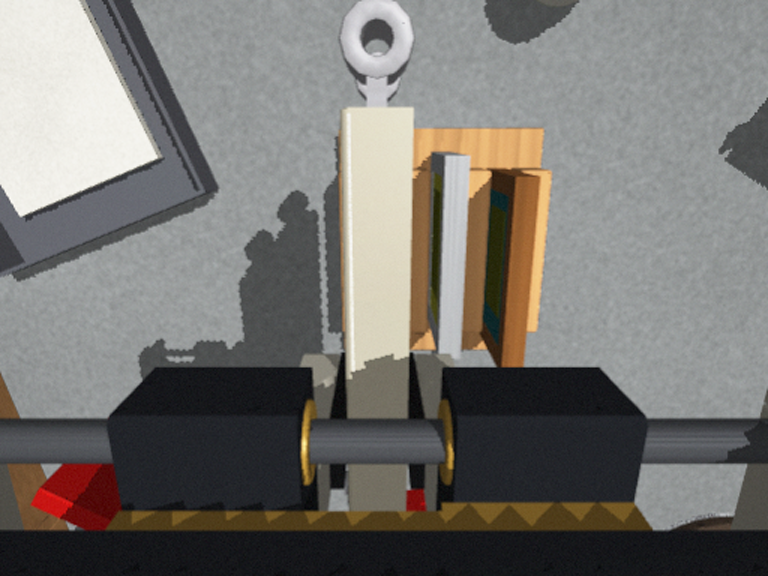

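The held door: knuckle ring centred at px (377,37), rim running straight down at column 377, both screens still in the rack.

```bash
python3 - <<'E'
from h import *
C=np.load("cam_in_tool.npy");m=vision.camera_model("wrist");mt=dict(m);mt["cam_to_world"]=C
t=np.load("w3.npz");p,d=t["p"],t["d"];k=K(m)
v,u=np.mgrid[:384,:512]
n=cv2.undistortPoints(np.stack([u,v],-1).reshape(-1,1,2).astype(float),k,np.array(m["D"])).reshape(384,512,2)
P=np.concatenate([n,np.ones((384,512,1))],-1)*d[...,None];P=P@C[:3,:3].T+C[:3,3]
rim=(u>238)&(u<268)&(v>75)&(v<230);q=P[rim];print("rim z vs x",np.polyfit(q[:,0],q[:,2],1),"z range",np.median(q[:,2]))
e=(u>225)&(u<278)&(v>70)&(v<232)&(abs(P[...,2]-np.median(q[:,2]))<.006)
w=np.array([[P[r][e[r]][:,0].mean(),P[r][e[r]][:,1].mean(),np.ptp(P[r][e[r]][:,1])] for r in range(80,228,4)]);print("rim centreline y vs x",np.polyfit(w[:,0],w[:,1],1),w[:,2].mean(),"end x",P[e][:,0].max())
zr=np.polyval(np.polyfit(q[:,0],q[:,2],1),.109)+.028
kr=(u>220)&(u<285)&(v<55)&(abs(P[...,2]-zr)<.004);c=P[kr];print("ring z",np.median(c[:,2]),"exp",zr,len(c),cv2.minEnclosingCircle(c[:,:2].astype(np.float32)))
# bore: dark/deep pixels inside ring; use gray ring hole contour
g=cv2.cvtColor(p,cv2.COLOR_RGB2GRAY)[0:52,222:280]
for zz in(zr,):print("ring by ray",ray(mt,377/1.5,37/1.5,zz))
for r in g[::2]:print(' '.join('%3d'%x for x in r[::2]))
# scene tub
W=t["W"]
s=np.load("s3.npz")
E
```

```text
rim z vs x [-0.03385053 -0.02166   ] z range -0.023170954127033225
rim centreline y vs x [-3.85673869e-03  5.05403621e-05] 0.017559234485636156 end x 0.08754117742752211
ring z 0.005046816729686737 exp 0.002650287635795015 1739 ((0.1070995107293129, -0.00025434180861338973), 0.011272446252405643)
ring by ray [ 0.10739637 -0.00017145  0.00265029]
148 152 146 145 150 147 152 146 149 155 195 203 201 206 213 213 210 206 206 203 156 155 152 149 153 150 150 152 147
149 151 148 146 151 157 151 137 192 202 202 209 213 213 214 214 223 224 221 221 221 204 151 148 146 151 148 148 148
146 148 147 145 149 152 140 180 199 205 206 211 214 214 209 210 214 221 228 228 229 222 195 150 152 152 146 147 150
147 144 145 149 149 146 176 195 204 205 204 207 212 206 206 206 212 212 217 222 229 230 223 180 153 153 149 150 148
156 148 150 149 149 165 194 203 201 205 200 202 203 202 196 198 199 201 200 209 225 231 230 225 177 158 156 149 146
154 158 150 150 150 192 198 204 211 207 205 196 192 187 184 186 188 189 191 199 213 226 233 232 222 164 155 148 147
150 153 151 135 187 195 204 205 211 208 202 189 179 166 
[... 1563 characters left out ...]
 152
149 147 151 149  86 166 185 189 200 207 219 224 221 221 214 212 212 213 207 203 195 193 197 199 166 110 145 150 152
152 152 151 150 129  83 171 180 187 198 206 209 208 208 216 213 204 200 198 200 195 191 189 159  82 136 151 146 154
159 155 153 151 142  75  90 172 186 190 194 195 201 199 206 205 196 196 193 193 194 189 158  76  92 157 157 153 154
146 149 154 154 155 108  69  92 173 183 183 188 190 193 190 191 191 190 185 187 188 166  75  74 121 152 156 153 153
152 152 152 148 150 151  82  68  90 162 170 179 179 185 185 186 184 183 182 171 146  73  73 106 156 152 152 150 161
156 146 147 154 155 153 149  73  71  69  72 116 161 166 178 175 166 149 113  73  67  68  95 157 158 151 150 154 154
```

```bash
python3 - <<'E'
from h import *
C=np.load("cam_in_tool.npy");m=vision.camera_model("wrist")
v,u=np.mgrid[:384,:512]
n=cv2.undistortPoints(np.stack([u,v],-1).reshape(-1,1,2).astype(float),K(m),np.array(m["D"])).reshape(384,512,2)
for f,c0,c1,r0,r1 in(("w2",214,228,95,235),("w3",238,268,75,230)):
    d=np.load(f+".npz")["d"]
    P=np.concatenate([n,np.ones((384,512,1))],-1)*d[...,None];P=P@C[:3,:3].T+C[:3,3]
    q=P[(u>c0)&(u<c1)&(v>r0)&(v<r1)];q=q[abs(q[:,2]-np.median(q[:,2]))<.006]
    print(f,len(q),np.polyfit(q[:,0],q[:,2],1),np.ptp(q[:,0]))
# scene view of inner/outer face edges: rim points in world for s3
W=np.load("s3.npz")["W"];o=ctrl.get_obs();R=Rot(o)
Q=R.inv().apply((W-o["tool_pos"]).reshape(-1,3)).reshape(W.shape)
k=(abs(Q[...,1])<.0095)&(Q[...,2]>-.035)&(Q[...,2]<-.014)&(Q[...,0]>.025)&(Q[...,0]<.086)
print("scene rim",k.sum(),np.polyfit(Q[k][:,0],Q[k][:,2],1))
k=(abs(Q[...,1])<.0095)&(Q[...,2]>-.03)&(Q[...,2]<-.014)&(Q[...,0]<-.025)&(Q[...,0]>-.112)
print("scene rim back",k.sum(),Q[k].mean(0) if k.sum() else 0)
E
```

```text
w2 1795 [0.00135165 0.11130938] 0.11436271881978109
w3 4451 [-0.00084875 -0.02312742] 0.06065522074043272
scene rim 120 [-0.00822668 -0.02242931]
scene rim back 8 [-0.07039565  0.00875703 -0.01626836]
```

The door is level in the grip (slope under 0.001). I'll move it to a spot beside the hinge.

Request:
move_arm:
  moves: [0.5,0.1,2.5,0,0,0,0,0.5,0.15,4,0,0,0,0,0.5,0.15,4,0,0,0,0,0.5,0.15,4.2,0,0,0,0,0.5,0.15,4.2,0,0,0,0,0.5,0.15,4,0,0,0,0,0.5,0.15,3.5,0,0,0,0,0.5,0.1,2.3,0,0,0,0]

```text
clock: 8.9
tool_pos: [0.4944, 0.0469, 0.3368]
orientation: [179.9, 0.1, -9.8]
force: [-0.2, 0.9, -2.0]
opening: 0.0177
gripper_force: 30.0
```

Request:
move_arm:
  moves: [0.5,0,0,2,0,0,0,0.5,0,0,3,0,0,0,0.5,0,0,3,0,0,0,0.5,0,0,3,0,0,0,0.5,0,0,2,0,0,0,0.5,0,0,0,0,0,0]

```text
clock: 9.5
tool_pos: [0.4929, 0.048, 0.2041]
orientation: [179.8, 0.4, -9.8]
force: [0.1, -0.9, -1.9]
opening: 0.0179
gripper_force: 30.0
```

```bash
python3 - <<'E'
from h import *
to([.4969,-.0523,.208],-9.8)
p,d,W=snap("wrist");np.savez("w4.npz",p=p,d=d,W=W);save("w4.png",p,1.5)
E
```

```text
pos [0.4929 0.048  0.2041] rpy [179.77   0.42  -9.83] F [ 0.13 -0.91 -1.91] M [-0.103  0.279 -0.013] t 9.5
tool shift cm [ 2.102  9.821 -0.363]
rotvec rad [ 0.0039  0.0073 -0.0005]
```

View pics/w4.png

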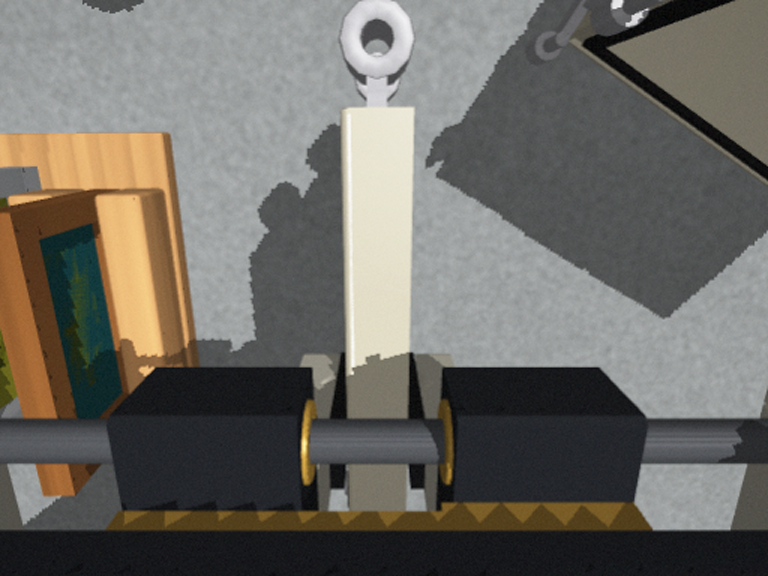

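Both the knuckle (377,37) and the pins (upper about (628,10), lower about (548,43)) are visible in one view, so I can measure them relative to each other.

```bash
python3 - <<'E'
from h import *
C=np.load("cam_in_tool.npy")
m=vision.camera_model("wrist")
p=np.load("w4.npz")["p"];g=cv2.cvtColor(p,cv2.COLOR_RGB2GRAY)
print("U rows 0-21 cols 402-438")
for r in g[0:22,402:438]:print(' '.join('%3d'%x for x in r))
print("L rows 16-42 cols 350-386")
for r in g[16:42,350:386]:print(' '.join('%3d'%x for x in r))
print(proj(m,[[.6026,-.0704,.162],[.6026,-.0704,.14],[.6026,-.0704,.067],[.6026,-.0704,.045]]))
E
```

```text
U rows 0-21 cols 402-438
 73  71  73  70  70  73 179 220 226 227 229 230 231 160  81  68  68  63  71  68  71  68  72  69  69  72  70  72  67  67  68  65  68  69  71  71
 73  74  67  70  69  94 190 225 227 228 229 230 231 161  83  67  65  68  69  69  71  72  71  72  71  71  68  65  71  69  66  68  71  67  68  67
 72  72  71  71  70 145 215 228 229 230 232 231 208 116  67  66  69  69  72  68  72  69  68  70  68  70  65  66  69  65  69  69  69  68  70  73
 70  72  70  69  73 148 217 229 231 230 231 229 182  99  69  67  69  67  67  69  74  72  69  66  68  69  68  64  69  68  71  67  71  70  71  76
 66  69  71  70  73 148 215 229 230 229 228 229 152  77  70  72  68  68  68  68  68  69  67  67  69  63  69  68  70  69  68  75  76  77  76  75
 67  71  68  71  73 121 207 228 228 157 107 106 101  75  68  69  71  67  67  65  67  65  65  72  69  69  69  68  72 125 108  84  78  76  53  23
 69  72  71  71  72 117 113 107 103 105 106 107 109  84  66  67  68  65  68  67  69  65  65  68  67  69  67 128 200 214 131  83  49  22  14  13
 74  74  71  71  70  86 103 107 107 107 106 107 106  94  73  72  67
[... 5279 characters left out ...]
 86  83
 82  76  75  76  73  73  73  73  72  78 101 106 104 108 105 107 108 105 105  96  92  85  82  82  85  85  85  86  84  85  87  86  86  88  85  86
 81  79  73  75  76  71  73  70  72  71  77  90  94 104 104 101  99  99  90  85  83  81  80  84  83  83  83  86  84  83  85  85  87  90  86  84
 86  82  76  71  68  72  69  74  69  74  73  67  76  85  86  83  79  79  82  83  83  82  84  87  85  84  86  86  88  84  89  86  88  87  82  84
 83  87  85  75  75  70  68  74  73  73  72  70  76  71  82  77  82  86  82  84  84  84  88  85  85  86  84  86  86  84  86  88  90  90  85  84
[[440.70120575  -1.41394304]
 [420.08303192   8.37092771]
 [375.17693058  29.6932311 ]
 [365.95247262  34.0750435 ]]
```

Request:
move_arm:
  moves: [0.5,0.8,1.0,-0.4,0,0,0,0.5,0.8,1.5,0,0,0,0,0.5,0.8,1.5,0,0,0,0,0.5,0.8,1.3,0,0,0,0,0.5,0.4,1.0,0,0,0,0,0.5,0,0,0,0,0,0,0.5,0,0,0,0,0,0]

```text
clock: 10.25
tool_pos: [0.5208, -0.0194, 0.213]
orientation: [-180.0, -0.0, -9.8]
force: [-0.5, 0.7, -2.4]
opening: 0.0179
gripper_force: 30.0
```

```bash
python3 - <<'E'
from h import *
to([.4969,-.0523,.208],-9.8)
p,d,W=snap("wrist");np.savez("w5.npz",p=p,d=d,W=W);save("w5.png",p[0:120,180:440],3)
m=vision.camera_model("wrist");print(proj(m,[[.6026,-.0704,z] for z in(.162,.14,.067,.045)]))
E
```

```text
pos [ 0.5208 -0.0194  0.213 ] rpy [-1.7997e+02 -4.0000e-02 -9.8400e+00] F [-0.47  0.72 -2.43] M [0.018 0.076 0.001] t 10.25
tool shift cm [-1.796  3.651  0.501]
rotvec rad [-0.0005 -0.0006 -0.0006]
[[315.35215873  75.52810926]
 [308.97546259  77.05089519]
 [294.64988448  80.47283478]
 [291.62990236  81.19437835]]
```

View pics/w5.png

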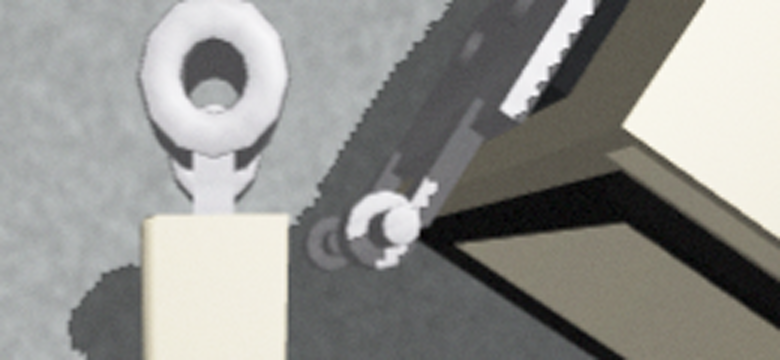

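The crop shows the pin top as a bright disc at (402,225), i.e. full px (314,75), against a predicted (315,75.5). The knuckle bore is at (214,75).

```bash
python3 - <<'E'
from h import *
C=np.load("cam_in_tool.npy");m=vision.camera_model("wrist");mt=dict(m);mt["cam_to_world"]=C
o=ctrl.get_obs();print(o["tool_pos"],o["orientation"])
p=np.load("w5.npz")["p"];g=cv2.cvtColor(p,cv2.COLOR_RGB2GRAY)
for r in g[64:92,294:328]:print(' '.join('%3d'%x for x in r))
R=Rot(o)
pin=ray(m,314,75,.162);print("pin world",pin,"tool",R.inv().apply(pin-o["tool_pos"]))
ring=ray(mt,251.2,24.8,.0049);print("ring tool",ring)
kk=(g<120).astype(np.uint8);kk[:10]=0;kk[40:]=0;kk[:,:238]=0;kk[:,264:]=0
E
```

```text
[ 0.52075    -0.01912322  0.21292505] [-1.79978048e+02 -3.30829183e-02 -9.80280743e+00]
 91  91  94  95  93  95  90  93 110 139 161 182 210 228 235 232 217 182 152 134 108  81  78  87 143 207 228 229 220 210 174 118 119 114
 91  92  95  93  96  92  99 134 186 219 231 233 234 236 237 236 238 239 235 214 168 112  83 116 193 229 230 226 188 116 117 117 117 118
 92  95  92  91  92 105 139 201 228 232 233 233 236 236 236 234 234 234 232 234 228 181 114 164 219 228 228 228 191 119 117 118 116 119
 92  92  91  94 109 145 200 230 232 233 232 234 234 234 234 233 233 231 229 224 231 221 192 210 228 227 227 227 192 117 116 117 115 111
 91  90  90 104 150 204 230 233 233 234 232 232 233 231 231 225 223 228 221 220 229 234 235 227 217 220 208 210 175 118 119 117 115 101
 86  90  93 142 204 228 232 231 230 231 231 229 226 222 212 192 203 224 229 237 240 236 231 212 206 189 117 114 118 118 119 116 103  89
 86  87 102 181 227 230 230 231 230 228 221 212 197 166 140 155 214 235 236 237 238 239 238 237 229 188 116 117 119 119 117 111  98  84
 82  82 119 192 228 230 228 227 225 221 185 137 105  90 138 
[... 2231 characters left out ...]
  94  92  93  92  92
109  95  87  87  82  82  82  83  90 100 107 161 206 206 197 186 170 146 118  89  93  95  99  95  98  96  94  88  89  92  94  93  94  94
 95  92  92  95  93  90  89  88  80  79  87 120 151 146 124 106  93  92  91  86  94  97  96  99  94  96  93  91  92  95  94  94  98  96
 96  94  95  93  95  91  92  93  89  96  93  95  97 101  96  95  92  95  90  91  91  94  93  99  97  96  93  98  97  94  98  96  96  98
 92  93  96  96  94  95  91  92  97  93  96  98  94  95  96  94  95  94  90  86  92  94  91  96  97  95  95 101 100 101 101  97  96  93
pin world [ 0.60301523 -0.06966746  0.162     ] tool [0.08964026 0.0358195  0.05096309]
ring tool [ 0.10773194 -0.00022699  0.0049    ]
```

Request:
move_arm:
  moves: [0.5,-0.4,0.6,0,0,0,0,0.5,-0.5,1.0,0,0,0,0,0.5,-0.5,1.0,0,0,0,0,0.5,-0.4,1.0,0,0,0,0,0.5,0,0,0.4,0,0,0,0.5,0,0,0.4,0,0,0,0.5,0,0,0,0,0,0,0.5,0,0,0,0,0,0]

```text
clock: 11.1
tool_pos: [0.4969, -0.0515, 0.2043]
orientation: [180.0, 0.0, -9.8]
force: [0.7, 0.6, -3.4]
opening: 0.0179
gripper_force: 30.0
```

```bash
cat > st.py <<'E'
from h import *
# desired TCP for ring axis over pin
import sys
pin=np.array([.6030,-.0699]);o=ctrl.get_obs();R=Rot(o).as_matrix()
k=R[:2,:2]@np.array([.1075,-.0003])
to([pin[0]-k[0],pin[1]-k[1],.197])
print("door underside est",round(o["tool_pos"][2]-.157,4),"opening",o["opening"])
E
python3 st.py
```

```text
pos [ 0.4969 -0.0515  0.2043] rpy [ 1.7999e+02  2.0000e-02 -9.7800e+00] F [ 0.73  0.6  -3.4 ] M [-0.061  0.08   0.005] t 11.1
tool shift cm [0.021 0.04  0.727]
door underside est 0.0473 opening 0.01785141845241325
```

Request:
move_arm:
  moves: [0.5,0.02,0.05,0.2,0,0,0,0.5,0,0,0.2,0,0,0,0.5,0,0,0.1,0,0,0,0.5,0,0,0,0,0,0]

```text
clock: 11.5
tool_pos: [0.4968, -0.052, 0.1993]
orientation: [180.0, 0.0, -9.8]
force: [-0.5, 0.1, -3.1]
opening: 0.0178
gripper_force: 30.0
```

Request:
move_arm:
  moves: [0.5,0,0,0.1,0,0,0,0.5,0,0,0.1,0,0,0,0.5,0,0,0.1,0,0,0,0.5,0,0,0,0,0,0]

```text
clock: 11.9
tool_pos: [0.4968, -0.0521, 0.1964]
orientation: [180.0, 0.0, -9.8]
force: [-0.0, 0.2, -2.7]
opening: 0.0179
gripper_force: 30.0
```

```bash
python3 st.py
```

```text
pos [ 0.4968 -0.0521  0.1964] rpy [ 1.80e+02  1.00e-02 -9.79e+00] F [-0.    0.2  -2.66] M [-0.118  0.118 -0.026] t 11.9
tool shift cm [ 0.018 -0.024 -0.064]
door underside est 0.0394 opening 0.01792822573145939
```

Request:
move_arm:
  moves: [0.5,0.02,-0.01,0.05,0,0,0,0.5,0,0,0.1,0,0,0,0.5,0,0,0,0,0,0]

```text
clock: 12.2
tool_pos: [0.497, -0.052, 0.1949]
orientation: [180.0, 0.0, -9.8]
force: [-0.1, -0.1, -2.3]
opening: 0.0177
gripper_force: 30.0
```

```bash
python3 st.py
```

```text
pos [ 0.497  -0.052   0.1949] rpy [ 1.80e+02  1.00e-02 -9.79e+00] F [-0.07 -0.08 -2.28] M [-0.047  0.197  0.023] t 12.2
tool shift cm [-0.005 -0.011 -0.215]
door underside est 0.0379 opening 0.017687745996945343
```

Request:
move_arm:
  moves: [0.5,0,0,0.1,0,0,0,0.5,0,0,0,0,0,0]

```text
clock: 12.4
tool_pos: [0.497, -0.052, 0.1939]
orientation: [180.0, 0.0, -9.8]
force: [0.6, 0.2, -2.5]
opening: 0.0181
gripper_force: 30.0
```

```bash
python3 st.py
```

```text
pos [ 0.497  -0.052   0.1939] rpy [ 1.80e+02  1.00e-02 -9.79e+00] F [ 0.59  0.22 -2.52] M [-0.049  0.066 -0.017] t 12.4
tool shift cm [-0.004 -0.01  -0.313]
door underside est 0.0369 opening 0.018053537254893903
```

Request:
move_arm:
  moves: [0.5,0,0,0.1,0,0,0,0.5,0,0,0.1,0,0,0,0.5,0,0,0,0,0,0]

```text
clock: 12.7
tool_pos: [0.497, -0.0521, 0.1918]
orientation: [180.0, 0.0, -9.8]
force: [-0.0, -0.9, -2.9]
opening: 0.0177
gripper_force: 30.0
```

```bash
cat > tilt.py <<'E'
from h import *
C=np.load("cam_in_tool.npy");m=vision.camera_model("wrist")
v,u=np.mgrid[:384,:512]
n=cv2.undistortPoints(np.stack([u,v],-1).reshape(-1,1,2).astype(float),K(m),np.array(m["D"])).reshape(384,512,2)
p,d=vision.snapshot("wrist");np.savez("wl.npz",p=p,d=d)
P=np.concatenate([n,np.ones((384,512,1))],-1)*d[...,None];P=P@C[:3,:3].T+C[:3,3]
q=P[(u>238)&(u<268)&(v>75)&(v<230)];q=q[abs(q[:,2]-np.median(q[:,2]))<.006]
print("slope",np.polyfit(q[:,0],q[:,2],1),"end x",q[:,0].max())
k=(u>220)&(u<285)&(v<58)&(abs(P[...,2]-.005)<.006);c=P[k];print("ring z",np.median(c[:,2]),cv2.minEnclosingCircle(c[:,:2].astype(np.float32)))
E
python3 st.py; python3 tilt.py
```

```text
pos [ 0.497  -0.0521  0.1918] rpy [ 1.7999e+02  2.0000e-02 -9.7900e+00] F [-0.04 -0.86 -2.9 ] M [-0.122  0.092  0.021] t 12.7
tool shift cm [-0.001 -0.013 -0.518]
door underside est 0.0348 opening 0.01772460884485388
slope [-0.000326   -0.02313249] end x 0.08613803532424011
ring z 0.005184730252624031 ((0.10657504200935364, -0.0002638432488311082), 0.012040584348142147)
```

No tilt and no added force with the mouths 5 mm below the pin tops, so the pins are in the bores. I'll lower further.

Request:
move_arm:
  moves: [0.5,0,0,0.2,0,0,0,0.5,0,0,0.2,0,0,0,0.5,0,0,0.2,0,0,0,0.5,0,0,0.2,0,0,0,0.5,0,0,0,0,0,0]

```text
clock: 13.25
tool_pos: [0.4969, -0.0521, 0.1836]
orientation: [180.0, 0.0, -9.8]
force: [-0.5, 0.3, -3.8]
opening: 0.0177
gripper_force: 30.0
```

Request:
move_arm:
  moves: [0.5,0,0,0.2,0,0,0,0.5,0,0,0.2,0,0,0,0.5,0,0,0.1,0,0,0,0.5,0,0,0,0,0,0,0.5,0,0,0,0,0,0]

```text
clock: 13.75
tool_pos: [0.4972, -0.052, 0.179]
orientation: [180.0, -0.0, -9.8]
force: [0.1, 0.4, -3.4]
opening: 0.0175
gripper_force: 30.0
```

```bash
python3 st.py; python3 tilt.py
```

```text
pos [ 0.4972 -0.052   0.179 ] rpy [180.    -0.    -9.79] F [ 0.14  0.39 -3.4 ] M [-0.055  0.11  -0.016] t 13.75
tool shift cm [-0.016 -0.01  -1.798]
door underside est 0.022 opening 0.017531707125588058
slope [ 0.00051769 -0.02315307] end x 0.08616043450413759
ring z 0.005147005092997786 ((0.10648796707391739, -0.000493324943818152), 0.011918783187866211)
```

Request:
move_arm:
  moves: [0.5,0,0,0.1,0,0,0,0.5,0,0,0.1,0,0,0,0.5,0,0,0.1,0,0,0,0.5,0,0,0,0,0,0]

```text
clock: 14.2
tool_pos: [0.497, -0.052, 0.1758]
orientation: [180.0, 0.0, -9.8]
force: [-1.3, -0.8, -2.4]
opening: 0.018
gripper_force: 30.0
```

Request:
move_arm:
  moves: [0.5,0,0,0.05,0,0,0,0.5,0,0,0,0,0,0]

```text
clock: 14.4
tool_pos: [0.4971, -0.0521, 0.1755]
orientation: [180.0, 0.0, -9.8]
force: [0.2, -0.9, -3.6]
opening: 0.0176
gripper_force: 30.0
```

Request:
move_arm:
  moves: [0.5,0,0,0.05,0,0,0,0.5,0,0,0,0,0,0]

```text
clock: 14.6
tool_pos: [0.4972, -0.0521, 0.1753]
orientation: [-180.0, -0.0, -9.8]
force: [-0.4, -0.3, -1.6]
opening: 0.018
gripper_force: 30.0
```

```bash
python3 st.py; python3 tilt.py
```

```text
pos [ 0.4972 -0.0521  0.1753] rpy [-1.80e+02 -2.00e-02 -9.78e+00] F [-0.4  -0.29 -1.64] M [-0.06   0.362  0.003] t 14.6
tool shift cm [-0.022 -0.01  -2.175]
door underside est 0.0183 opening 0.018006489024557766
slope [-0.00164103 -0.02313693] end x 0.08614325443272668
ring z 0.004981637710906969 ((0.1066940501332283, -0.00010092805314343423), 0.012017986737191677)
```

The moment is rising as the knuckles take the shoulders, so the door is seated. I'll release it and go up.

Request:
move_arm:
  moves: [0.5,0,0,0.04,0,0,0,0.5,0,0,0,0,0,0,2.4,0,0,0,0,0,0,3,0,0,0,0,0,0,4,0,0,0,0,0,0,4,0,0,0,0,0,0,4,0,0,0,0,0,0,4,0,0,0,0,0,0]

```text
clock: 15.45
tool_pos: [0.4972, -0.052, 0.1746]
orientation: [180.0, -0.0, -9.8]
force: [-0.1, -0.8, 0.7]
opening: 0.0401
gripper_force: 0.0
```

```bash
python3 st.py; python3 tilt.py
```

```text
pos [ 0.4972 -0.052   0.1746] rpy [180.    -0.    -9.79] F [-0.12 -0.8   0.66] M [-0.073  0.149 -0.008] t 15.45
tool shift cm [-0.016 -0.009 -2.241]
door underside est 0.0176 opening 0.040078440705019626
slope [-0.01646337 -0.02228368] end x 0.08578968597266987
ring z 0.0042782982987500245 ((0.10595151036977768, -0.0004809724632650614), 0.01150437816977501)
```

Request:
move_arm:
  moves: [4,0,0,-2,0,0,0,4,0,0,-3,0,0,0,4,0,0,-1.5,0,0,0,2,-0.5,-1.5,0,0,0,0,0,-0.6,-2,0,0,0,0,0,-0.6,-2,0,0,0,0,0,-0.6,0,0,0,0,0,0,0,0,0,0,0,0]

```text
clock: 16.3
tool_pos: [0.4832, 0.0063, 0.2396]
orientation: [-180.0, 0.0, -9.7]
force: [0.7, -0.5, -0.2]
opening: 0.0056
gripper_force: 0.0
```

Request:
move_arm:
  moves: [0,0,0,0,0,0,0,0,0,0,2.5,0,0,0,0,0,0,2.5,0,0,0,0,0,0,1.3,0,0,0,0,0,0,0,0,0,0]

```text
clock: 16.8
tool_pos: [0.4827, 0.005, 0.1748]
orientation: [179.9, 0.2, -9.9]
force: [0.5, 0.1, 0.7]
opening: 0.0005
gripper_force: 0.0
```

```bash
cat > door.py <<'E'
from h import *
o=ctrl.get_obs();R=Rot(o)
h=R.inv().apply(np.array([.603,-.07,o["tool_pos"][2]])-o["tool_pos"])
print("pos",np.round(o["tool_pos"],4),"yaw",round(o["orientation"][2],2),"F",np.round(o["force"],2),"hinge in tool",np.round(h,4),"t",o["clock"],"op",o["opening"])
# door angle from rim points seen by top & scene cams
for n in("top","scene"):
    p,d,W=snap(n);z=W[...,2];r=np.hypot(W[...,0]-.603,W[...,1]+.07)
    hsv=cv2.cvtColor(p,cv2.COLOR_RGB2HSV)
    k=(z>.19)&(z<.204)&(r<.225)&(r>.02)&(hsv[...,1]<90)&(hsv[...,2]>110)
    a=np.radians(49);cx=(W[...,0]-.598)*np.sin(a)-(W[...,1]+.2225)*np.cos(a);k&=cx<-.079
    q=W[k][:,:2]
    if len(q)<20:print(n,len(q));continue
    rr=cv2.minAreaRect(q.astype(np.float32));c=q.mean(0)-[.603,-.07];ax=np.linalg.svd(q-q.mean(0),full_matrices=False)[2][0]
    print(n,len(q),"rect",np.round(rr[1],3),"open deg by centre",round((49-np.degrees(np.arctan2(-c[1],-c[0])))%360,2),"by axis",round((49-np.degrees(np.arctan2(ax[1],ax[0])))%180,2))
E
python3 door.py
```

```text
pos [0.4827 0.005  0.1748] yaw -9.85 F [0.51 0.11 0.7 ] hinge in tool [ 0.1314  0.0533 -0.0003] t 16.8 op 0.0004849314759155267
top 122 rect [0.017 0.199] open deg by centre 57.73 by axis 60.13
scene 262 rect [0.079 0.177] open deg by centre 62.7 by axis 64.04
```

Request:
move_arm:
  moves: [0,0,0.8,0,0,0,0,0,0,0.8,0,0,0,0,0,0,0.5,0,0,0,0,0,-0.08,0.4,0,0,0,-0.03,0,-0.16,0.79,0,0,0,-0.06,0,-0.16,0.79,0,0,0,-0.06,0,-0.16,0.79,0,0,0,-0.06,0,-0.16,0.79,0,0,0,-0.06]

```text
clock: 17.7
tool_pos: [0.4707, -0.0503, 0.177]
orientation: [-180.0, -0.0, 5.8]
force: [-0.2, 0.1, 1.1]
opening: 0.001
gripper_force: 0.1
```

```bash
python3 door.py
```

```text
pos [ 0.4707 -0.0503  0.177 ] yaw 5.81 F [-0.23  0.09  1.12] hinge in tool [1.297e-01 3.300e-02 1.000e-04] t 17.7 op 0.0009666972180048061
top 95 rect [0.056 0.019] open deg by centre 46.33 by axis 43.69
scene 287 rect [0.199 0.056] open deg by centre 46.1 by axis 47.08
```

Request:
move_arm:
  moves: [0,-0.17,0.78,0,0,0,-0.06,0,-0.17,0.78,0,0,0,-0.06,0,-0.17,0.78,0,0,0,-0.06,0,-0.17,0.78,0,0,0,-0.06,0,-0.17,0.78,0,0,0,-0.06,0,-0.17,0.78,0,0,0,-0.06,0,-0.17,0.78,0,0,0,-0.06,0,-0.17,0.78,0,0,0,-0.06]

```text
clock: 18.6
tool_pos: [0.4768, -0.1128, 0.1768]
orientation: [180.0, -0.0, 33.2]
force: [-0.6, -0.1, 0.4]
opening: 0.0006
gripper_force: 0.1
```

```bash
python3 door.py
```

```text
pos [ 0.4768 -0.1128  0.1768] yaw 33.2 F [-0.57 -0.05  0.39] hinge in tool [0.129  0.0332 0.    ] t 18.6 op 0.0006091291581293273
top 112 rect [0.054 0.019] open deg by centre 18.84 by axis 18.1
scene 261 rect [0.116 0.057] open deg by centre 18.23 by axis 22.99
```

Request:
move_arm:
  moves: [0,-0.09,0.39,0,0,0,-0.03,0,-0.09,0.39,0,0,0,-0.03,0,-0.09,0.39,0,0,0,-0.03,0,-0.09,0.39,0,0,0,-0.03,0,-0.09,0.39,0,0,0,-0.03,0,-0.09,0.39,0,0,0,-0.03,0,-0.09,0.39,0,0,0,-0.03,0,0,0,0,0,0,0]

```text
clock: 19.5
tool_pos: [0.4889, -0.1377, 0.1767]
orientation: [180.0, -0.0, 45.1]
force: [-0.4, 0.5, -0.2]
opening: 0.0003
gripper_force: 0.0
```

```bash
python3 door.py
```

```text
pos [ 0.4889 -0.1377  0.1767] yaw 45.08 F [-0.43  0.54 -0.2 ] hinge in tool [0.1285 0.0329 0.    ] t 19.5 op 0.0002880331363247943
top 106 rect [0.052 0.02 ] open deg by centre 6.22 by axis 5.04
scene 220 rect [0.196 0.047] open deg by centre 6.07 by axis 8.67
```

Request:
move_arm:
  moves: [0,-0.05,0.195,0,0,0,-0.015,0,-0.05,0.195,0,0,0,-0.015,0,-0.05,0.195,0,0,0,-0.015,0,0,0,0,0,0,0]

```text
clock: 20.0
tool_pos: [0.4921, -0.1431, 0.1766]
orientation: [180.0, -0.0, 47.8]
force: [-0.1, 0.1, -0.8]
opening: 0.0005
gripper_force: 0.2
```

```bash
python3 door.py
```

```text
pos [ 0.4921 -0.1431  0.1766] yaw 47.82 F [-0.08  0.1  -0.82] hinge in tool [0.1287 0.0331 0.    ] t 20.0 op 0.00048406184859880845
top 97 rect [0.05  0.018] open deg by centre 4.23 by axis 2.96
scene 209 rect [0.2   0.047] open deg by centre 3.83 by axis 6.08
```

Request:
move_arm:
  moves: [0,-0.04,0.13,0,0,0,-0.01,0,-0.04,0.13,0,0,0,-0.01,0,0,0,0,0,0,0]

```text
clock: 20.4
tool_pos: [0.4934, -0.1454, 0.1766]
orientation: [-180.0, 0.0, 49.0]
force: [0.0, -0.2, -0.6]
opening: 0.0008
gripper_force: 0.0
```

```bash
python3 door.py
```

```text
pos [ 0.4934 -0.1454  0.1766] yaw 48.97 F [ 0.01 -0.21 -0.59] hinge in tool [ 0.1289  0.0332 -0.    ] t 20.4 op 0.0008271939432601825
top 101 rect [0.05  0.019] open deg by centre 3.0 by axis 1.9
scene 195 rect [0.199 0.045] open deg by centre 2.83 by axis 4.28
```

Request:
move_arm:
  moves: [0,-0.03,0.13,0,0,0,-0.01,0,-0.03,0.13,0,0,0,-0.01,0,0,0,0,0,0,0]

```text
clock: 20.8
tool_pos: [0.495, -0.1476, 0.1766]
orientation: [180.0, 0.0, 50.1]
force: [-0.1, -0.6, 0.4]
opening: 0.0005
gripper_force: 0.0
```

```bash
python3 door.py
```

```text
pos [ 0.495  -0.1476  0.1766] yaw 50.12 F [-0.12 -0.57  0.38] hinge in tool [ 0.1288  0.0331 -0.    ] t 20.8 op 0.0005170692683172328
top 98 rect [0.05  0.019] open deg by centre 1.73 by axis 178.92
scene 185 rect [0.199 0.046] open deg by centre 2.25 by axis 2.74
```

Request:
move_arm:
  moves: [0,-0.03,0.12,0,0,0,-0.01,0,0,0,0,0,0,0]

```text
clock: 21.1
tool_pos: [0.4957, -0.1485, 0.1766]
orientation: [180.0, 0.0, 50.7]
force: [0.1, -0.4, 0.6]
opening: 0.0005
gripper_force: 0.0
```

```bash
python3 door.py
```

```text
pos [ 0.4957 -0.1485  0.1766] yaw 50.69 F [ 0.08 -0.35  0.57] hinge in tool [0.1287 0.0333 0.    ] t 21.1 op 0.0005060480422737699
top 100 rect [0.051 0.02 ] open deg by centre 1.4 by axis 177.39
scene 178 rect [0.2   0.046] open deg by centre 1.87 by axis 2.31
```

Shut to about 1°. I'll back off gently and go up.

Request:
move_arm:
  moves: [0,0,-0.5,0,0,0,0,0,0,-1.5,0,0,0,0,0,0,-2,0,0,0,0,0,0,-2,0,0,0,0,0,0,0,-4,0,0,0,0,0,0,-5,0,0,0,0,0,-4,-4,0,0,0,0,0,0,0,0,0,0]

```text
clock: 22.0
tool_pos: [0.4214, -0.0868, 0.3075]
orientation: [179.6, -0.4, 50.7]
force: [0.4, 0.1, -0.9]
opening: 0.0003
gripper_force: 0.0
```

```bash
python3 door.py; python3 - <<'E'
from h import *
p,d,W=snap("scene");save("s9.png",p[180:320,120:270],4);
p,d,W=snap("top");z=W[...,2];a=np.radians(48.95);cx=(W[...,0]-.598)*np.sin(a)-(W[...,1]+.2225)*np.cos(a);cy=(W[...,0]-.598)*np.cos(a)+(W[...,1]+.2225)*np.sin(a)
k=(z>.19)&(z<.204)&(cx<-.082)&(cx>-.13)&(abs(cy)<.105);print("rim",k.sum(),"z",z[k].mean(),"slope deg x vs y",np.degrees(np.polyfit(cy[k],cx[k],1)[0]),"mean cx",cx[k].mean(),cy[k].min(),cy[k].max(),"tilt",np.degrees(np.polyfit(cy[k],z[k],1)[0]))
E
```

```text
pos [ 0.4214 -0.0868  0.3075] yaw 50.73 F [ 0.41  0.09 -0.9 ] hinge in tool [0.1279 0.1299 0.0018] t 22.0 op 0.0003394682971196028
top 68 rect [0.033 0.019] open deg by centre 2.42 by axis 1.65
scene 346 rect [0.201 0.021] open deg by centre 2.19 by axis 2.34
rim 68 z 0.19630362625177186 slope deg x vs y 1.519066136116203 mean cx -0.10517165308105839 -0.09965194210477842 -0.06479041154754847 tilt 0.38300578572416877
```

View pics/s9.png

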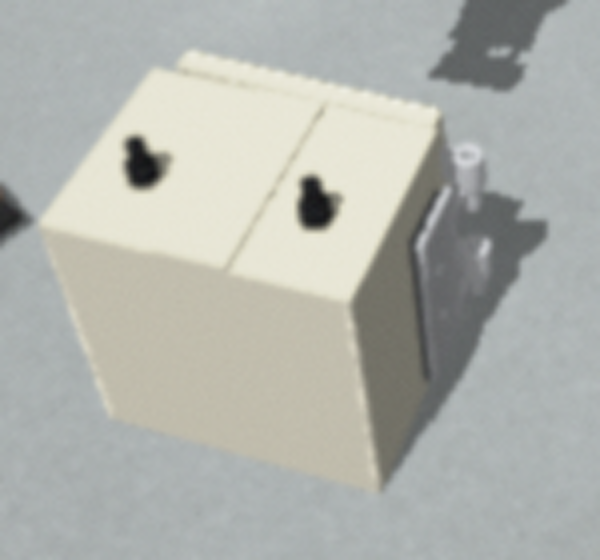

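Full rim in the scene view (crop (190,62) to (437,115)): the door is hung and shut to about 2.3°, with its knuckle at (467,160) on the pin and the arm clear. I'll let it settle, then hand in if the angle holds.

Request:
move_arm:
  moves: [0,0,0,0,0,0,0,0,0,0,0,0,0,0,0,0,0,0,0,0,0,0,0,0,0,0,0,0,0,0,0,0,0,0,0,0,0,0,0,0,0,0]

```text
clock: 22.8
tool_pos: [0.4219, -0.0881, 0.3018]
orientation: [-180.0, 0.0, 50.7]
force: [0.0, 0.3, -0.9]
opening: 0.0002
gripper_force: 0.0
```

```bash
python3 door.py | tee o.txt; python3 - <<'E'
from plant import ctrl
a=float(open('o.txt').read().split("by axis")[-1])
if a<3.2: print(ctrl.close_job())
E
```

```text
pos [ 0.4219 -0.0881  0.3018] yaw 50.65 F [ 0.    0.34 -0.87] hinge in tool [ 1.288e-01  1.286e-01 -1.000e-04] t 22.8 op 0.00021467475043568772
top 72 rect [0.035 0.02 ] open deg by centre 2.53 by axis 178.02
scene 343 rect [0.2   0.023] open deg by centre 2.16 by axis 2.44
the job is handed in; nothing more can be done
None
```

The job is handed in at about 23 s: the door hangs with both knuckles seated on the pins, shut to about 2.4° (the limit is 4.5°) and released with the arm clear. No hand-in verdict was returned.

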